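Set the portion cutter to its preset marker

ROBOT

A 6-joint arm with a two-finger parallel gripper is mounted at the origin on the work surface. World frame = base frame: x ahead of the robot, y to its left, z up, the work surface at z = 0. Lengths are in m, angles in rad, forces in N, time in s.
With the tool pointing down it reaches from about 0.25 to 0.725 m from the base axis. Payload 9.7 kg.
Tool frame: the origin (TCP) lies at the centre of the arm's flange, where the gripper is bolted on; the fingertips stand 173 mm ahead of it and the grasp point (between the pads) lies 155 mm ahead of it; z points along the fingers, y is the line along which they close (so a half turn about z gives the same grasp; the last joint's range is limited). The gripper opens to 85 mm and grips with 20 to 120 N. Pads are 22 mm wide; open, the fingers measure 114 mm over their backs; the gripper's body (76 mm by 85 mm) begins 54 mm behind the grasp point. The pads swing forward as they close: fully open they stand 13 mm farther back than shut.
Start: joints at [-1.325, 0.087, 0.176, 1.66, 0, 1.571], TCP at [0.134, -0.533, 0.405] pointing down, gripper open.
Joint ranges: [-3.13, 3.13], [-0.85, 1.81], [-1.15, 1.24], [-2.2, 2.28], [-1.44, 1.52], [-3.14, 3.14]. Speed limits (rad/s): [2.22, 2.22, 2.57, 3.14, 3.14, 3.14].

INTERFACE

Orientations are given as a 3x3 rotation matrix whose columns are the frame's x, y, z axes.
In Python, from station import get_state, read_camera, calibration, close_job, recognise gives the robot as it stands. The module is installed in compiled form; this text tells all that it offers.
- The arm moves only by the shell command python3 -m inch 'ROWS' [OPENING] [FORCE]. ROWS is JSON, a list of rows, each a list of 2 entries, a list of its own where there are three numbers: the shift along the tool's x, y, z in mm, then the turn about the tool's z in units of 5 degrees (1.0 is 5 degrees). In form: [[[x, y, z], turn], ...]. A call has 1 to 20 rows; each row shifts and turns the commanded pose from where the row before left it, along the tool's axes as they then stand; what a row does not reach is not made up. A row lasts 1/10 s, in which the tool goes at most 50 mm and 8.59 degrees, less where a joint would pass 70% of its speed; a pose out of reach is approached as far as the arm can. A call with a gripper value outside its range is refused whole. OPENING is the gripper command: -1 is shut, 1 is fully open, values between are in proportion, set as the call begins (- or left out, the last holds). The fingers move at their own pace and stop on an object; FORCE is the grip in N (left out, the last holds). Time passes only in rows, so rows that do not move let the fingers close. It gives the time, the measured TCP pose, the force, the opening and the grip force at its end, in the units of the state.
- get_state(): the state, without advancing time (a new reading comes with each control period).
- read_camera(name): name is "scene" or "top"; returns the picture (400x640x3 uint8, red, green, blue); there is no depth.
- calibration(name): a dict with "K" (3x3 intrinsics, pixels), "dist_coeffs" ([k1, k2, p1, p2, k3] as OpenCV has them; the pictures are not rectified), "T" (4x4, takes a point from camera to world coordinates). Camera axes: x right, y up, looking along -z (the intrinsics and any distortion apply to the point x, -y, -z); pixel columns grow to the right and rows downward; lengths in m; the calibration is good to about 2 mm. A picture is of the moment at which its call begins. calibration takes no time and is no camera call.
- close_job(): hands the job in; it is judged then, once.
Trained networks look in the newest picture that a camera, given by its name, has taken for a name from the list of things; names that differ only in an ending like _2 or _b are one class to them, and where a whole thing is asked for, a point or a joint stands for the part that bears it (a point fixed in the world has none). Each returns a list of dicts, best first, with "score" (0 to 1); they miss things now and then, are a little off and sometimes report something else, mostly with a low value. They report only what shows in the picture. A call takes as long as a camera call.
- recognise(camera, name): "extent" ([left, top, right, bottom] in pixels, round what is visible of it).
The state is a dict: "clock": time; "qpos": joint angles; "qd": joint speeds; "tau": joint torques, N m; "tcp_pos": TCP position; "orientation": TCP orientation; "contact_force": force on the tool from outside, world axes, zero at the start; "torque": the same for the moment, N m; "opening": finger opening in m; "gripper_force": force on a finger pad.
Only numpy, scipy, OpenCV 4.12 (cv2) and the standard library are available. Lean on these libraries where they do the work, as an engineer would, in place of code of your own. Each camera call takes 0.05 s, during which the arm holds its last target. There are 200 camera calls.

TASK

Set the portion cutter: turn its round black knob, a little at a time, until the tip of the pointer on the sliding stop lines up with the tip of the arrow-shaped preset marker (not the round marker) to within 4 mm. Move the stop only by the knob, do not push it directly, then let go of the knob and leave the bowl, the beaker and the tub where they stand.

Things in the scene. Friction and masses are not known exactly. Their poses are not given: they have to be found in the camera images.
- cutter: Portion cutter, a fixed machine 310 x 320 mm, turned in yaw by up to 17 degrees. Origin: on the worktop, 150 mm from its front edge; x away from the knob's side, y along the scale. Grey console at -x, 130 mm wide, its face sloping 35 degrees (35 mm high at -x, 105 mm at +x); behind it a white bed (50 mm high), then the white scale ledge (48 mm). Knife-guide posts 135 mm high near its -y end.
- knob_grip (a point): On the knob's axis at the height to grip, 32 mm above the sloping face; does not turn with the knob. z: the knob's axis, out of the console, 35 degrees from vertical, leaning to the cutter's -x; y: the cutter's y. The knob is a fluted black cylinder, 48 mm diameter, from 5 to 47 mm above the face, on a steel disc 4 mm thick, 64 mm wide. Turns with about 0.1 N m, stays where left.
- knob (a joint): Angle of the knob (rad), positive anticlockwise as seen looking at the knob from outside (right-handed about the z axis of knob_grip), range -5.5 to 5.5. The knob drives the stop: 1 rad moves the stop and its pointer 10 mm, anticlockwise towards the cutter's +y, clockwise towards -y.
- stop: The sliding aluminium stop on the cutting bed (85 x 34 mm, 60 mm high at its upright plate), geared to the knob; it slides along the cutter's y. Origin: underside, on the line of the pointer, 22.5 mm from the cutter's origin in x. Not to be touched.
- pointer_tip (a point): Tip of the flat black pointer that reaches from the stop out over the scale ledge along the cutter's +x; the pointer is 41 mm long and tapers from 16 mm to a point. The tip lies 105.5 mm from the cutter's origin in x, 56 mm high.
- arrow_marker: The arrow-shaped preset marker: black plastic block 56 x 26 mm, 16 mm high, a bar with one pointed end as seen from above, fixed on the scale ledge, its point facing the pointer (the cutter's -x). Origin: centre of its underside; axes as the cutter's. It may be on either side of the pointer.
- arrow_tip (a point): The tip of the arrow marker, 28 mm from its origin, at x = 107 mm in the cutter's frame, 56 mm high. Lined up means pointer_tip and arrow_tip have the same y in the cutter's frame (the travel of the stop allows it).
- round_marker: The other preset marker, a black disc 32 mm in diameter, 16 mm high, fixed on the scale ledge on the other side of the pointer. Not the one to use. Origin: centre of its underside.
- bowl: Bystander: black bowl, 130 mm across, 55 mm high, beside the cutter. Origin: centre of its underside.
- beaker: Bystander: steel beaker, 76 mm across, 130 mm high, beside the cutter. Origin: centre of its underside.
- tub: Bystander: white open tub, 120 x 90 mm, 55 mm high, beside the cutter. Origin: centre of its underside.

How it is judged:
By the outcome, as a careful person would: the job done as asked, in the order asked, and still so for the second after the job is handed in, with the robot touching nothing.
It also fails if it takes over 53 s, if anything falls off the work surface, if the arm or the gripper's body presses on something with over 40 N, if the wrist force passes 120 N, or if a joint passes its speed limit or range.

## Working session

There is one attempt and no reset: what is moved stays moved. The work goes in short steps, Python scripts to look and compute and a shell command to move; the robot and the scene stay as the last step left them, time stands still between calls to the robot, and variables do not carry over. Pictures are saved under pics/ and viewed, at most 10 in all, crops included, and the job is handed in when it is done.

```bash
mkdir -p pics
python3 - <<'E'
from station import *
import cv2,numpy as np
for c in("scene","top"):
    im=read_camera(c); cv2.imwrite(f"pics/{c}0.png",im[:,:,::-1])
    k=calibration(c); print(c,np.round(k["K"],1).tolist(),np.round(k["dist_coeffs"],3),np.round(k["T"],3).tolist())
    for n in("knob","stop","pointer_tip","arrow_marker","round_marker","cutter"):
        print(n,[(np.round(d["extent"]),round(d["score"],2)) for d in recognise(c,n)[:2]])
s=get_state();print(s["clock"],s["tcp_pos"],s["orientation"],s["opening"])
E
```

```text
scene [[389.8, 0.0, 318.7], [0.0, 389.8, 202.3], [0.0, 0.0, 1.0]] [-0.005  0.     0.     0.     0.   ] [[-0.284, -0.55, 0.786, 1.31], [0.959, -0.172, 0.226, 0.225], [0.011, 0.818, 0.576, 0.552], [0.0, 0.0, 0.0, 1.0]]
knob [(array([345., 158., 370., 179.]), 0.9)]
stop [(array([346., 188., 360., 238.]), 0.58)]
pointer_tip [(array([348., 180., 359., 234.]), 0.72)]
arrow_marker [(array([328., 234., 341., 262.]), 0.75)]
round_marker [(array([348., 180., 361., 234.]), 0.32), (array([330., 234., 344., 260.]), 0.15)]
cutter [(array([268., 158., 434., 283.]), 0.8), (array([332., 232., 343., 260.]), 0.27)]
top [[499.2, 0.0, 320.0], [0.0, 499.2, 202.5], [0.0, 0.0, 1.0]] [0.03 0.   0.   0.   0.  ] [[0.019, 0.995, -0.098, 0.542], [-1.0, 0.02, 0.014, 0.048], [0.016, 0.098, 0.995, 1.172], [0.0, 0.0, 0.0, 1.0]]
knob [(array([281., 251., 305., 279.]), 0.96)]
stop [(array([275., 172., 294., 226.]), 0.82)]
pointer_tip [(array([273., 174., 292., 226.]), 0.72)]
arrow_marker [(array([283., 143., 296., 169.]), 0.8)]
round_marker [(array([264., 152., 273., 167.]), 0.64)]
cutter [(array([276., 253., 306., 280.]), 0.65), (array([209., 144., 367., 294.]), 0.59)]
0.7 [ 0.13382987 -0.5334563   0.40469924] [[ 9.69937698e-01  2.43353368e-01 -3.56819575e-06]
 [ 2.43353367e-01 -9.69937696e-01 -6.51918232e-05]
 [-1.93255773e-05  6.23636745e-05 -9.99999998e-01]] 0.08534466506877614
```

View pics/scene0.png

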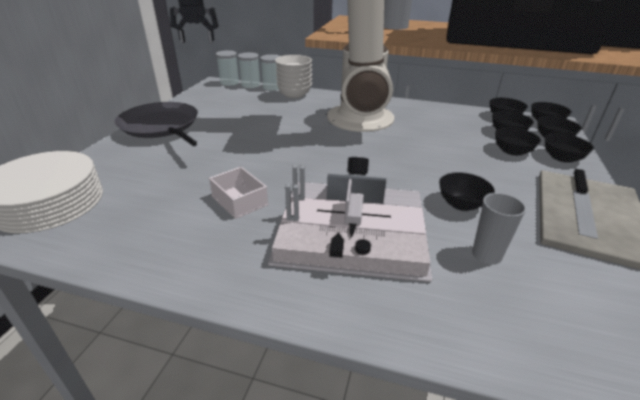

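View pics/top0.png

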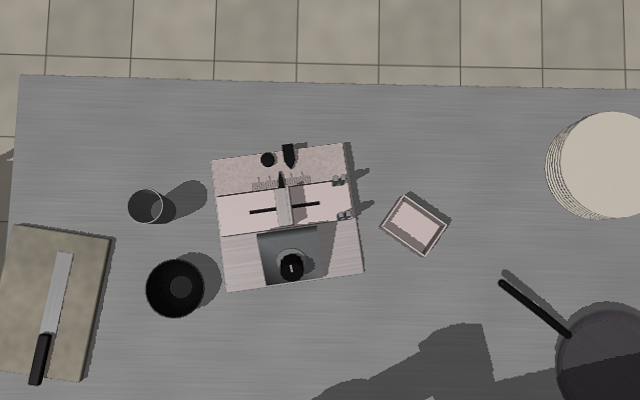

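The top view shows the cutter with its knob at about (291,267). The pointer tip is at about (281,173), and the arrow tip at about (290,168) is on its right, towards -y. I'll zoom in for more precise pixels.

Run:
```python
import cv2
im=cv2.imread("pics/top0.png")[136:300,200:370]
cv2.imwrite("pics/crop1.png",cv2.resize(im[:75],None,fx=4.5,fy=4.5,interpolation=cv2.INTER_CUBIC))
cv2.imwrite("pics/crop2.png",cv2.resize(im,None,fx=3.5,fy=3.5,interpolation=cv2.INTER_CUBIC))
```

```text
(no output)
```

View pics/crop2.png

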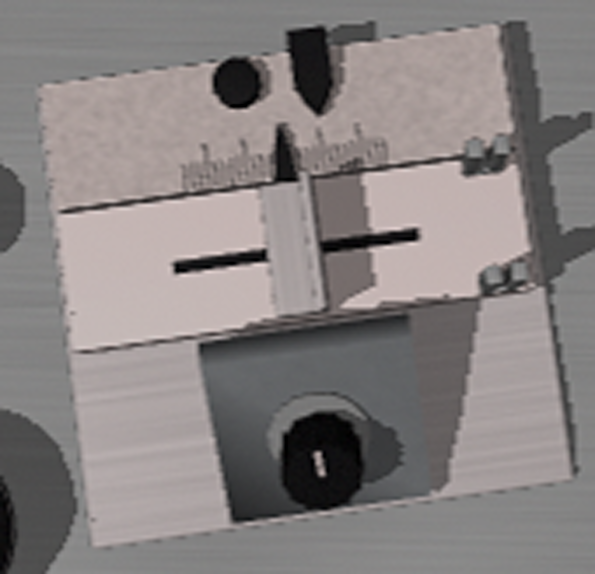

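```bash
cat > h.py <<'E'
from station import *
import cv2,numpy as np
from scipy.optimize import least_squares
def proj(cam,P):
    k=calibration(cam);T=np.linalg.inv(np.array(k["T"]));P=np.atleast_2d(P)
    p=(P@T[:3,:3].T+T[:3,3])*[1,-1,-1]
    return cv2.projectPoints(p.reshape(-1,1,3),np.zeros(3),np.zeros(3),np.array(k["K"]),np.array(k["dist_coeffs"]))[0].reshape(-1,2)
def at_z(cam,uv,z):
    k=calibration(cam);T=np.array(k["T"])
    n=cv2.undistortPoints(np.float64(uv).reshape(-1,1,2),np.array(k["K"]),np.array(k["dist_coeffs"])).reshape(-1,2)
    d=np.c_[n[:,0],-n[:,1],-np.ones(len(n))]@T[:3,:3].T
    return T[:3,3]+d*((z-T[2,3])/d[:,2])[:,None]
E
python3 - <<'E'
from h import *
c=lambda u,v:(u/3.5+200,v/3.5+136)
pts=at_z("top",[c(40,86),c(498,24),c(281,125),c(319,114)],[.048]*2+[.056]*2) if 0 else np.vstack([at_z("top",[c(40,86),c(498,24)],.048),at_z("top",[c(281,125),c(319,114)],.056)])
print(pts.round(4))
loc=lambda ya:np.array([[.16,.16,.048],[.16,-.16,.048],[.1055,ya[0],.056],[.107,ya[1],.056]])
def f(q):
    R=cv2.Rodrigues(np.array([0,0,q[2]]))[0]
    return (proj("top",loc(q[3:])@R.T+[q[0],q[1],0])-np.array([c(40,86),c(498,24),c(281,125),c(319,114)])).ravel()
r=least_squares(f,[.45,.1,.1,0,0]);print(r.x.round(4),r.fun.round(1), "width",np.linalg.norm(pts[0]-pts[1]))
x,y,w=r.x[:3];R=cv2.Rodrigues(np.array([0,0,w]))[0]
# knob top centre: triangulate from extents
a=c(321,460)
for h in(.1,.11,.12,.13,.14):
    p=at_z("top",[a],h)[0]; print(h,p.round(4),"local",(R.T@(p-[x,y,0])).round(4),"scene",proj("scene",p).round(1))
k=np.array(R[:,0]);print(R.round(4).tolist())
E
```

```text
[[ 0.7429  0.2798  0.048 ]
 [ 0.7905 -0.0168  0.048 ]
 [ 0.7194  0.1227  0.056 ]
 [ 0.7271  0.0984  0.056 ]]
[ 0.6126  0.1061  0.162  -0.0009 -0.0261] [-4.4 -0.9  4.  -2.4  0.2  1.1  0.3  2.1] width 0.3003772719534425
0.1 [0.5072 0.09   0.1   ] local [-0.1067  0.0011  0.1   ] scene [[358.1 162.1]]
0.11 [0.5075 0.0896 0.11  ] local [-0.1064  0.0007  0.11  ] scene [[358.2 158.4]]
0.12 [0.5078 0.0892 0.12  ] local [-0.1062  0.0002  0.12  ] scene [[358.3 154.6]]
0.13 [0.5082 0.0889 0.13  ] local [-0.1059 -0.0002  0.13  ] scene [[358.4 150.8]]
0.14 [0.5085 0.0885 0.14  ] local [-0.1056 -0.0007  0.14  ] scene [[358.5 147. ]]
[[0.9869, -0.1613, 0.0], [0.1613, 0.9869, 0.0], [0.0, 0.0, 1.0]]
```

Cutter yaw is about 9.1°. The knob grip point is at about (0.516, 0.091, 0.096), and this matches the console geometry. The stop has to travel about -25 mm, which is about 2.5 rad clockwise. The tool can't tilt, so I'll grip the knob vertically, fingers along the cutter's y, and ratchet it. First I'll move above the knob.

```bash
python3 -m inch '[[[29,-28.5,0],0],[[29,-28.5,0],0],[[29,-28.5,0],0],[[29,-28.5,0],0],[[29,-28.5,0],0],[[29,-28.5,0],0],[[29,-28.5,0],0],[[29,-28.5,0],0],[[29,-28.5,0],0],[[29,-28.5,0],0],[[29,-28.5,0],0],[[29,-28.5,0],0],[[29,-28.5,0],0],[[29,-28.5,0],0],[[29,-28.5,0],0],[[29,-28.5,0],0],[[29,-28.5,0],0],[[29,-28.5,0],0]]' 1 40; python3 -c "
from station import *;print(get_state()['qpos'])"
```

```text
clock: 2.5
tcp_pos: [0.5159, 0.0928, 0.4048]
orientation: [[0.97, 0.244, 0.0], [0.244, -0.97, 0.0], [0.0, 0.0, -1.0]]
contact_force: [1.2, -0.4, -0.6]
opening: 0.0851
gripper_force: 0.0
[ 1.78090097e-01  2.45089893e-02  1.10876707e-01  1.65672121e+00
 -5.09006215e-05  3.07362632e+00]
```

```bash
python3 -m inch '[[[0,0,0],-1.7],[[0,0,0],-1.7],[[0,0,0],-1.7],[[0,0,0],-1.7],[[0,0,0],-1.7],[[0,0,0],-1.7],[[0,0,0],-1.7],[[0,0,0],-1.7],[[0,0,0],-1.7],[[0,0,0],-1.7],[[0,0,0],-1.7],[[0,0,0],-1.7],[[0,0,0],-1.7],[[0,0,0],-1.7],[[0,0,0],-1.7],[[0,0,0],-1.7],[[0,0,0],-1.7],[[0,0,0],-1.7],[[0,0,0],-1.7],[[0,0,0],-1.7]]' && python3 -m inch '[[[0,0,20],-1.7],[[0,0,30],-1.7],[[0,0,30],-1.6],[[0,0,10],0],[[0,0,0],0]]'
python3 - <<'E'
from h import *
print(get_state()['qpos'].round(3) if hasattr(get_state()['qpos'],'round') else get_state()['qpos'])
a=read_camera("top")[136:300,200:370,::-1];b=read_camera("scene")[130:290,270:440,::-1]
cv2.imwrite("pics/p3.png",np.hstack([cv2.resize(i,(400,380),interpolation=cv2.INTER_CUBIC) for i in(a,b)]))
E
```

```text
clock: 4.5
tcp_pos: [0.5153, 0.0911, 0.4047]
orientation: [[-0.997, -0.077, 0.0], [-0.077, 0.997, -0.0], [-0.0, -0.0, -1.0]]
contact_force: [-0.9, -0.2, -0.6]
opening: 0.0853
gripper_force: 0.0
clock: 5.0
tcp_pos: [0.515, 0.0911, 0.3137]
orientation: [[-0.876, -0.482, -0.002], [-0.482, 0.876, -0.0], [0.002, 0.001, -1.0]]
contact_force: [-0.1, 0.0, -0.8]
opening: 0.0856
gripper_force: 0.0
[ 0.175  0.009 -0.081  1.483  0.    -0.328]
```

View pics/p3.png

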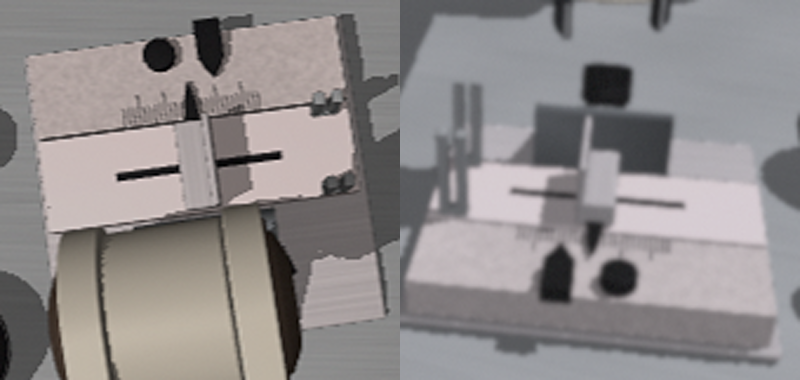

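Fingers straddle the knob in the scene view (knob at right-panel (607,85), fingers at (563,15) and (660,12)). Pointer and arrow remain visible from the top. Next: descend, grip and make the first stroke.

```bash
python3 -m inch '[[[0,0,22],0],[[0,0,22],0],[[0,0,19],0],[[0,0,0],0]]' && python3 -m inch '[[[0,0,0],0],[[0,0,0],0],[[0,0,0],0],[[0,0,0],0],[[0,0,0],0],[[0,0,0],0]]' -1 40 && python3 -m inch '[[[0,0,0],1],[[0,0,0],1],[[0,0,0],1],[[0,0,0],1],[[0,0,0],0]]'
python3 - <<'E'
from h import *
a=read_camera("top")[136:300,200:370,::-1];b=read_camera("scene")[130:290,270:440,::-1]
cv2.imwrite("pics/p4.png",np.hstack([cv2.resize(i,(400,380),interpolation=cv2.INTER_CUBIC) for i in(a,b)]))
E
```

```text
clock: 5.5
tcp_pos: [0.5151, 0.0911, 0.251]
orientation: [[-0.875, -0.484, -0.002], [-0.484, 0.875, -0.0], [0.002, 0.001, -1.0]]
contact_force: [-0.1, -0.1, -0.4]
opening: 0.0853
gripper_force: 0.0
clock: 6.1
tcp_pos: [0.5149, 0.0928, 0.2544]
orientation: [[-0.873, -0.487, 0.001], [-0.487, 0.873, 0.006], [-0.004, 0.004, -1.0]]
contact_force: [-11.0, 15.1, 12.2]
opening: 0.0501
gripper_force: 37.6
clock: 6.6
tcp_pos: [0.5171, 0.0917, 0.2538]
orientation: [[-0.988, -0.155, 0.007], [-0.155, 0.988, 0.002], [-0.007, 0.001, -1.0]]
contact_force: [10.9, 3.1, -2.8]
opening: 0.0463
gripper_force: 41.8
```

View pics/p4.png

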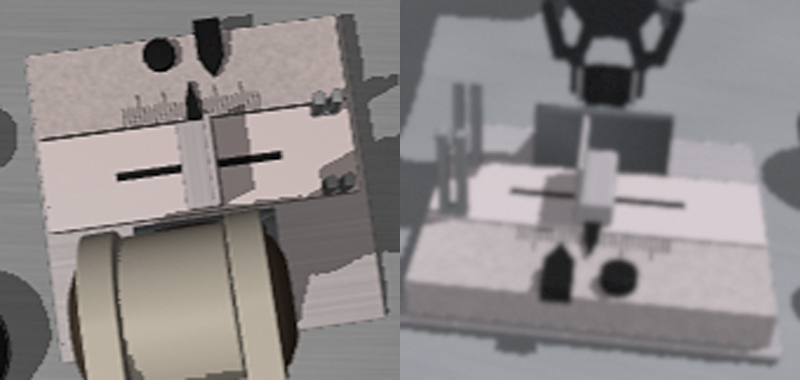

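The first stroke works: the pointer moved right by about 1 raw pixel. I'll add a rectified measurement of the pointer and arrow centrelines and continue the stroke.

```bash
cat >> h.py <<'E'
def measure(im,save=None):
    w=.159;R=cv2.Rodrigues(np.array([0,0,w]))[0];o=np.array([.6126,.1061,0])
    xs=np.arange(.065,.165,.0005);ys=np.arange(-.08,.06,.0005)
    X,Y=np.meshgrid(xs,ys,indexing="ij")
    uv=proj("top",np.c_[X.ravel(),Y.ravel(),np.full(X.size,.056)]@R.T+o).astype(np.float32).reshape(*X.shape,2)
    g=cv2.remap(cv2.cvtColor(im,cv2.COLOR_RGB2GRAY),uv[...,0],uv[...,1],cv2.INTER_CUBIC)
    if save: cv2.imwrite(save,cv2.resize(g[::-1,::-1],None,fx=2.5,fy=2.5))
    n,l,st,ce=cv2.connectedComponentsWithStats((g<75).astype(np.uint8))
    for i in range(1,n):
        if st[i,4]>150:
            x,y,ww,h,a=st[i]; tr=y  # tip rows: low x
            ym=[round(1e3*ys[np.where(l[r]==i)[0]].mean(),1) for r in range(y,y+h,8)]
            print("x",1e3*xs[y].round(4),1e3*xs[y+h-1].round(4),"area",a,"y per x",ym)
E
python3 -m inch '[[[0,0,0],1],[[0,0,0],1],[[0,0,0],1],[[0,0,0],1],[[0,0,0],0]]'
python3 - <<'E'
from h import *
measure(cv2.imread("pics/top0.png")[:,:,::-1].copy());print()
measure(read_camera("top"),"pics/r5.png")
E
```

```text
clock: 7.2
tcp_pos: [0.5175, 0.09, 0.2544]
orientation: [[-0.981, 0.192, 0.009], [0.192, 0.981, -0.002], [-0.009, -0.001, -1.0]]
contact_force: [12.5, -17.9, 1.2]
opening: 0.0465
gripper_force: 112.8
x 71.0 80.5 area 737 y per x [np.float64(-29.7), np.float64(-42.5), np.float64(-42.6)]
x 71.5 109.0 area 1995 y per x [np.float64(42.2), np.float64(2.0), np.float64(1.5), np.float64(1.0), np.float64(1.0), np.float64(1.5), np.float64(0.5), np.float64(1.0), np.float64(1.3), np.float64(1.3)]
x 112.5 164.5 area 4644 y per x [np.float64(-25.2), np.float64(-25.0), np.float64(-24.7), np.float64(-24.7), np.float64(-25.0), np.float64(-24.7), np.float64(-24.5), np.float64(-25.0), np.float64(-24.2), np.float64(-24.7), np.float64(-24.5), np.float64(-23.5), np.float64(-23.7), np.float64(-25.2)]
x 123.5 157.0 area 3371 y per x [np.float64(21.3), np.float64(24.0), np.float64(24.0), np.float64(24.0), np.float64(24.5), np.float64(24.8), np.float64(25.0), np.float64(24.8), np.float64(23.3)]
x 156.0 164.5 area 351 y per x [np.float64(-44.7), np.float64(-52.6), np.float64(-65.5)]

x 71.0 75.5 area 610 y per
[... 184 characters left out ...]
64(-3.2), np.float64(-2.7), np.float64(-2.7), np.float64(-2.5), np.float64(-2.0), np.float64(-2.7), np.float64(-2.5)]
x 112.5 164.5 area 4595 y per x [np.float64(-25.0), np.float64(-25.0), np.float64(-24.7), np.float64(-24.7), np.float64(-25.0), np.float64(-24.5), np.float64(-24.5), np.float64(-25.0), np.float64(-24.5), np.float64(-24.7), np.float64(-24.5), np.float64(-23.7), np.float64(-23.7), np.float64(-25.2)]
x 123.5 157.0 area 3343 y per x [np.float64(21.5), np.float64(24.0), np.float64(24.0), np.float64(24.0), np.float64(24.5), np.float64(24.5), np.float64(25.0), np.float64(25.0), np.float64(23.3)]
x 156.0 164.5 area 257 y per x [np.float64(-44.7), np.float64(-65.5), np.float64(-66.0)]
```

View pics/r5.png

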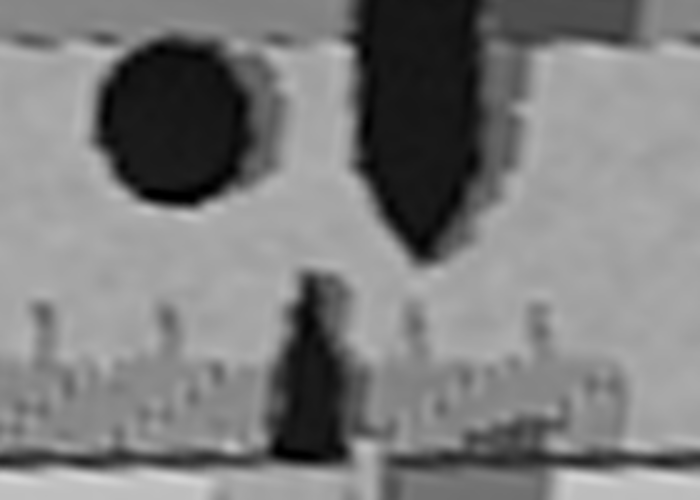

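Rectified view: the pointer is at y ≈ -2.6 and the arrow tip at y ≈ -25. The first stroke gave 3.9 mm, so I'll ratchet on.

```bash
python3 -m inch '[[[0,0,0],0],[[0,0,0],0],[[0,0,0],0],[[0,0,0],-1.5],[[0,0,0],-1.5],[[0,0,0],-1.5],[[0,0,0],-1.5],[[0,0,0],-1.5],[[0,0,0],-1.5],[[0,0,0],0]]' 0.5 && python3 -m inch '[[[0,0,0],0],[[0,0,0],0],[[0,0,0],0],[[0,0,0],0],[[0,0,0],0],[[0,0,0],1.25],[[0,0,0],1.25],[[0,0,0],1.25],[[0,0,0],1.25],[[0,0,0],1.25],[[0,0,0],1.25],[[0,0,0],1.25],[[0,0,0],1.25],[[0,0,0],0]]' -1 40
cat > m.py <<'E'
from h import *
import io,contextlib
f=io.StringIO()
with contextlib.redirect_stdout(f): measure(read_camera("top"))
print(*[l.replace("np.float64","") for l in f.getvalue().splitlines() if any(l.startswith(s) and int(l.split("area ")[1].split()[0])>1200 for s in("x 7","x 11"))],sep="\n")
E
python3 m.py
```

```text
clock: 8.25
tcp_pos: [0.5153, 0.0913, 0.2519]
orientation: [[-0.827, -0.562, 0.0], [-0.562, 0.827, 0.0], [-0.0, 0.0, -1.0]]
contact_force: [0.2, 0.1, 0.7]
opening: 0.0642
gripper_force: 0.0
clock: 9.65
tcp_pos: [0.5166, 0.0898, 0.2535]
orientation: [[-0.96, 0.279, 0.005], [0.279, 0.96, -0.002], [-0.006, -0.0, -1.0]]
contact_force: [4.5, -28.4, 4.6]
opening: 0.0466
gripper_force: 167.9
x 72.0 108.5 area 1666 y per x [(-5.4), (-7.2), (-7.0), (-7.5), (-8.7), (-8.2), (-8.0), (-8.2), (-7.7), (-8.5)]
x 112.5 164.5 area 4598 y per x [(-25.0), (-25.0), (-24.7), (-24.7), (-25.0), (-24.5), (-24.5), (-25.2), (-24.5), (-24.7), (-24.5), (-23.7), (-23.7), (-25.2)]
```

```bash
python3 -m inch '[[[0,0,0],0],[[0,0,0],0],[[0,0,0],0],[[0,0,0],-1.7],[[0,0,0],-1.7],[[0,0,0],-1.7],[[0,0,0],-1.7],[[0,0,0],-1.7],[[0,0,0],-1.7],[[0,0,0],0]]' 0.5 && python3 -m inch '[[[0,0,0],0],[[0,0,0],0],[[0,0,0],0],[[0,0,0],0],[[0,0,0],0],[[0,0,0],1.25],[[0,0,0],1.25],[[0,0,0],1.25],[[0,0,0],1.25],[[0,0,0],1.25],[[0,0,0],1.25],[[0,0,0],1.25],[[0,0,0],1.25],[[0,0,0],0]]' -1 30;python3 m.py
```

```text
clock: 10.7
tcp_pos: [0.5152, 0.0914, 0.2515]
orientation: [[-0.818, -0.576, -0.0], [-0.576, 0.818, 0.0], [0.0, 0.0, -1.0]]
contact_force: [-1.6, -0.1, 0.1]
opening: 0.0639
gripper_force: 0.0
clock: 12.1
tcp_pos: [0.5157, 0.0896, 0.2541]
orientation: [[-0.964, 0.266, 0.003], [0.266, 0.964, -0.004], [-0.004, -0.003, -1.0]]
contact_force: [-3.5, -21.2, 17.4]
opening: 0.0471
gripper_force: 150.5
x 71.5 108.5 area 2136 y per x [(22.3), (-13.0), (-12.7), (-13.5), (-13.5), (-13.7), (-13.5), (-13.2), (-14.2), (-14.0)]
x 112.5 164.5 area 4600 y per x [(-25.0), (-25.0), (-24.7), (-24.7), (-25.0), (-24.5), (-24.5), (-25.2), (-24.5), (-24.7), (-24.5), (-23.7), (-23.7), (-25.2)]
```

```bash
python3 -m inch '[[[0,0,0],0],[[0,0,0],0],[[0,0,0],0],[[0,0,0],-1.7],[[0,0,0],-1.7],[[0,0,0],-1.7],[[0,0,0],-1.7],[[0,0,0],-1.7],[[0,0,0],-1.5],[[0,0,0],0]]' 0.5 && python3 -m inch '[[[0,0,0],0],[[0,0,0],0],[[0,0,0],0],[[0,0,0],0],[[0,0,0],0],[[0,0,0],1.25],[[0,0,0],1.25],[[0,0,0],1.25],[[0,0,0],1.25],[[0,0,0],1.25],[[0,0,0],1.25],[[0,0,0],1.25],[[0,0,0],1.25],[[0,0,0],0]]' -1 30;python3 m.py
```

```text
clock: 13.15
tcp_pos: [0.5153, 0.0914, 0.2515]
orientation: [[-0.818, -0.575, -0.0], [-0.575, 0.818, 0.0], [0.0, 0.0, -1.0]]
contact_force: [0.4, 0.5, 0.5]
opening: 0.0639
gripper_force: 0.0
clock: 14.55
tcp_pos: [0.5165, 0.0892, 0.2542]
orientation: [[-0.964, 0.268, 0.006], [0.268, 0.964, -0.006], [-0.007, -0.004, -1.0]]
contact_force: [2.7, -20.6, 15.2]
opening: 0.0471
gripper_force: 152.0
x 72.0 109.5 area 1725 y per x [(-20.0), (-19.7), (-18.5), (-20.2), (-19.6), (-18.5), (-19.7), (-19.7), (-19.5), (-18.5)]
x 112.5 164.5 area 4596 y per x [(-25.2), (-25.0), (-24.7), (-24.7), (-25.0), (-24.5), (-24.5), (-25.2), (-24.5), (-24.7), (-24.5), (-23.7), (-23.7), (-25.2)]
```

```bash
python3 -m inch '[[[0,0,0],0],[[0,0,0],0],[[0,0,0],0],[[0,0,0],-1.7],[[0,0,0],-1.7],[[0,0,0],-1.7],[[0,0,0],-1.7],[[0,0,0],-1.7],[[0,0,0],-1.5],[[0,0,0],0]]' 0.5 && python3 -m inch '[[[0,0,0],0],[[0,0,0],0],[[0,0,0],0],[[0,0,0],0],[[0,0,0],0],[[0,0,0],1.25],[[0,0,0],1.25],[[0,0,0],1.25],[[0,0,0],1.25],[[0,0,0],1.25],[[0,0,0],1.25],[[0,0,0],1.25],[[0,0,0],1],[[0,0,0],0]]' -1 30;python3 m.py; python3 -m inch '[[[0,0,0],0],[[0,0,0],0],[[0,0,0],0],[[0,0,0],0],[[0,0,0],0]]' 1
python3 - <<'E'
from h import *
measure(read_camera("top"),"pics/r6.png")
E
```

```text
clock: 15.6
tcp_pos: [0.5152, 0.0914, 0.2513]
orientation: [[-0.818, -0.575, -0.001], [-0.575, 0.818, 0.0], [0.001, 0.001, -1.0]]
contact_force: [-0.4, -0.8, 0.4]
opening: 0.0641
gripper_force: 0.0
clock: 17.0
tcp_pos: [0.5158, 0.0898, 0.2537]
orientation: [[-0.97, 0.243, 0.003], [0.243, 0.97, -0.003], [-0.004, -0.002, -1.0]]
contact_force: [-1.9, -19.9, 15.2]
opening: 0.0468
gripper_force: 141.2
x 72.0 108.0 area 1650 y per x [(-20.5), (-24.7), (-24.3), (-24.3), (-25.2), (-24.0), (-23.7), (-23.7), (-23.5), (-24.5)]
x 111.5 164.5 area 4604 y per x [(-25.2), (-25.2), (-24.7), (-25.0), (-24.5), (-24.5), (-24.5), (-24.7), (-24.7), (-24.2), (-24.5), (-24.2), (-23.7), (-25.2)]
clock: 17.55
tcp_pos: [0.5153, 0.0913, 0.2515]
orientation: [[-0.972, 0.237, -0.0], [0.237, 0.972, 0.0], [0.0, -0.0, -1.0]]
contact_force: [-0.1, -0.3, -0.2]
opening: 0.085
gripper_force: 0.0
x 71.0 76.0 area 451 y per x [np.float64(-42.7), np.float64(-61.0)]
x 71.5 74.5 area 507 y per x [np.float64(30.0)]
x 72.0 108.5 area 1649 y per x [np.float64(-20.5), np.float64(-24.7), np.float64(-24.1), np.float64(-24.3), np.float64(-25.2), np.float64(-24.0), np.float64(-23.7), np.float64(-23.7), np.float64(-23.5), np.float64(-24.5)]
x 111.5 164.5 area 4600 y per x [np.float64(-25.2), np.float64(-25.2), np.float64(-24.7), np.float64(-25.0), np.float64(-24.5), np.float64(-24.5), np.float64(-24.5), np.float64(-24.7), np.float64(-24.7), np.float64(-24.5), np.float64(-24.5), np.float64(-24.2), np.float64(-23.7), np.float64(-25.2)]
x 123.5 157.0 area 3342 y per x [np.float64(21.5), np.float64(24.0), np.float64(24.0), np.float64(24.0), np.float64(24.5), np.float64(24.8), np.float64(25.0), np.float64(25.0), np.float64(23.3)]
x 156.0 164.5 area 247 y per x [np.float64(-44.7), np.float64(-65.5), np.float64(-66.0)]
```

View pics/r6.png

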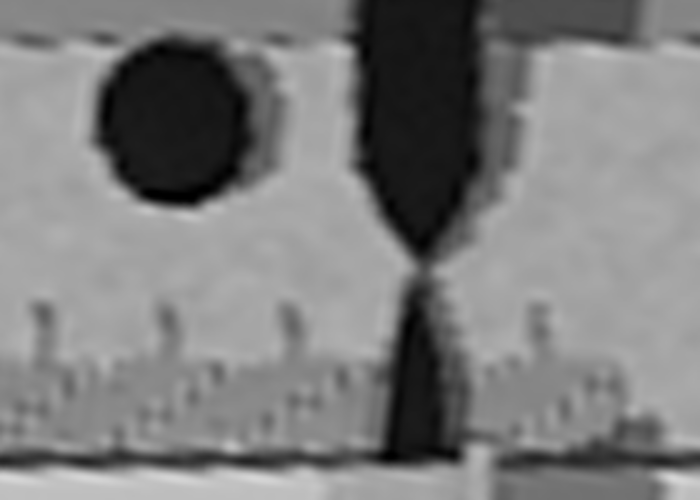

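The tips meet at about (420,265) in the rectified view, within about 1 mm, and stayed there after release. Next I'll retreat upward, check again and hand in.

```bash
python3 -m inch '[[[0,0,-15],0],[[0,0,-25],0],[[0,0,-30],0],[[0,0,-30],0],[[0,0,-10],0],[[0,0,0],0],[[0,0,0],0]]' && python3 m.py && python3 -c "
from station import *;print(close_job())"
```

```text
clock: 18.3
tcp_pos: [0.5153, 0.0911, 0.361]
orientation: [[-0.972, 0.236, -0.001], [0.236, 0.972, -0.0], [0.001, -0.0, -1.0]]
contact_force: [-0.0, 0.3, -0.1]
opening: 0.0858
gripper_force: 0.0
x 72.0 108.5 area 1640 y per x [(-20.5), (-24.7), (-24.3), (-24.3), (-25.2), (-23.7), (-23.7), (-23.5), (-23.2), (-24.5)]
x 111.5 164.5 area 4587 y per x [(-25.2), (-25.0), (-24.7), (-25.0), (-24.5), (-24.5), (-24.5), (-24.7), (-24.7), (-24.2), (-24.5), (-24.2), (-23.7), (-25.2)]
the job is handed in; nothing more can be done
None
```

Job handed in: by the top camera, the pointer tip lines up with the arrow marker's tip to about 1 mm. I turned only the knob, then let go and raised the arm clear at 18.3 s, and I kept clear of the bowl, beaker and tub.

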